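# Fasten the filament-guide bracket to its rail with the wing screw

## Robot

A 6-joint arm with a two-finger parallel gripper is mounted at the origin on the work surface. World frame = base frame: x ahead of the robot, y to its left, z up, the work surface at z = 0. Lengths are in m, angles in rad, forces in N, time in s.
With the tool pointing down it reaches from about 0.25 to 0.775 m from the base axis. Payload 4 kg.
Tool frame: the origin (TCP) lies between the finger pads; the fingertips stand 25 mm ahead of it and the grasp point (between the pads) lies 6 mm ahead of it (robot.tip_reach is the distance from the TCP to the fingertips, in m); z points along the fingers, y is the line along which they close (so a half turn about z gives the same grasp; the last joint's range is limited). The gripper opens to 94 mm and grips with 3 to 60 N. Pads are 16 mm wide; open, the fingers measure 119 mm over their backs; the gripper's body (75 mm by 177 mm) begins 78 mm behind the grasp point.
Start: joints at [-1.421, 0.087, 1.371, -0, 1.684, -0.103], TCP at [0.138, -0.533, 0.231] pointing down, gripper open.
Joint ranges: [-3.1, 3.1], [-0.76, 2.03], [0.27, 2.55], [-1.08, 4.22], [0.17, 2.65], [-2.57, 2.57]. Speed limits (rad/s): [2.79, 2.79, 3.14, 3.14, 3.14, 3.14].

## Interface

Orientations are given as [roll, pitch, yaw] about the fixed x, y, z axes, in that order (R = Rz(yaw) Ry(pitch) Rx(roll)).
In Python, from bench import sensors, snapshot, camera_info, ticket, robot gives the robot as it stands.
- The arm moves only by the tool arm_command, never from a script. Its argument "plan" is a list of rows, each an object with "grip": the closure, from -1 (fully open) to 1 (shut); "slide": the shift along the tool's x, y, z normalised to -1 to 1, where 1 is 500 mm, a list of three; "spin": the turn about the tool's z normalised to -1 to 1, where 1 is 5 degrees. A call has 1 to 10 rows; each row shifts and turns the commanded pose from where the row before left it, along the tool's axes as they then stand; what a row does not reach is not made up. A row lasts 1/8 s, in which the tool goes at most 62.5 mm and 10.7 degrees, less where a joint would pass 70% of its speed; a pose out of reach is approached as far as the arm can. A call with a number of a shift or a turn outside -1 to 1 is refused whole. A call with a gripper value outside its range is refused whole. The fingers move at their own pace and stop on an object; the grip force is fixed at half the most. Time passes only in rows, so rows that do not move let the fingers close. It gives the time, the measured TCP pose, the force, the opening and the grip force at its end, in the units of the state.
- sensors.get_obs(): the state, without advancing time (a new reading comes with each control period).
- snapshot(name): name is "scene" or "top" or "wrist"; returns the picture (400x640x3 uint8, red, green, blue); there is no depth.
- camera_info(name): a dict with "fx", "fy", "cx", "cy" (pixels), "k1" (the pictures are not rectified: a ray, as slopes to the right and down, at radius r is drawn at 1 + k1 r^2 times it, then the intrinsics apply), "position" and "rotation" of the camera in the world. Camera axes: x right, y up, looking along -z (the intrinsics and any distortion apply to the point x, -y, -z); pixel columns grow to the right and rows downward; lengths in m; the calibration is good to about 2 mm. A picture is of the moment at which its call begins: read the wrist's pose just before it. camera_info takes no time and is no camera call; for the wrist camera it gives the pose at the moment of the call.
- ticket.close_job(): hands the job in; it is judged then, once.
The state is a dict: "time": time; "joint_positions": joint angles; "qvel": joint speeds; "joint_torque": joint torques, N m; "tool_pos": TCP position; "ee_rot": TCP orientation; "wrist_force": force on the tool from outside, world axes, zero at the start; "wrist_torque": the same for the moment, N m; "width": finger opening in m; "finger_force": force on a finger pad.
Only numpy, scipy, OpenCV 4.12 (cv2) and the standard library are available. Lean on these libraries where they do the work, as an engineer would, in place of code of your own. Each camera call takes 0.05 s, during which the arm holds its last target. There are 200 camera calls.

## Task

Slide the filament-guide bracket gently along its rail up against the end stop, so that its hole lines up with the hole beneath, then take the wing-headed thumbscrew from the rack and push it down through both holes until its head sits flush on the bracket; let go of it. Do not force anything, and leave the other two screws standing in the rack.

Things in the scene. Friction and masses are not known exactly. Their poses are not given: they have to be found in the camera images.
- rail: Aluminium U-shaped rail, 200 x 60 mm, fixed to the bench. Origin: centre of its underside on the bench; x along the rail towards the end stop, y across, z up. Channel floor 40 mm above the bench, 41.5 mm wide, between walls 9 mm thick whose tops are 52 mm above the bench. A stiff white adjustable stop sits in its +x end.
- stop_nominal (a point): Nominal centre of the stop's vertical 10 mm through hole, at floor level (rail x +40, y 0, z 40 mm). The stop is one stiff piece: an 8 mm floor plate with this hole and a block 18 mm long, top 56 mm above the bench, its black rubber face 25 mm beyond the hole in +x. It has been set anywhere up to 18 mm nearer or further along x than this point; how much is not measured.
- grip_nominal (a point): 10 mm below floor level under stop_nominal: here (at the true hole) two sprung rollers under the plate, 6 mm apart, begin to grip a screw's shank. From about 18 mm below the bracket's upper surface on they resist the screw with some 3 to 15 N until its head is down, and then hold it.
- bracket: White printed bracket, 100 to 200 g, loose, flat in the channel, 20 to 90 mm short of the stop. Foot 90 x 40 x 8 mm (x, y, z) with a vertical 10 mm through hole at x +20, y 0. Origin: centre of the foot's underside; x points to the nose (x +45), which goes against the stop: the holes then line up. More than 30 N between it and rail, stop or screw breaks it.
- bracket_hole (a point): Centre of the bracket's hole at the foot's upper surface (8 mm above the underside, 25 mm behind the nose).
- bracket_push (a point): Centre of the rear face of the bracket's upright, at bracket x -45, z +30 mm: push here towards the stop, slowly (20 mm/s), or pinch the upright. The upright is 12 mm thick (x -45 to -33), 36 mm wide, to 70 mm above the underside, round at the top; a gusset in front of it reaches to x -19, 28 mm above the underside.
- rack: Grey screw rack, block 46 x 160 x 50 mm, fixed to the bench. Origin: centre of its underside, z up. Three vertical 11 mm holes at y = -50, 0, +50 mm, each holding one screw that hangs by its head; which is where varies.
- wing_screw: The thumbscrew to use, 40 g: black head with a round collar 18 mm across, 5 mm high, on it a flat wing 9 mm thick (its x), 28 mm wide (its y), from 5 to 26 mm above the head's underside; smooth steel shank 8 mm across, 34 mm long, the last 3 mm a blunt cone, 6 mm at the tip. Origin: on the axis at the head's underside; z up, out of the head. It is pushed in, not turned, at any yaw.
- knob_screw: Another screw in the rack, with a plain round knob head 24 mm in diameter, 14 mm high. Leave it. Origin: on the axis at the head's underside, z up.
- hex_screw: Another screw in the rack, with a low steel hexagon head about 17 mm across the flats, 9 mm high. Leave it. Origin: on the axis at the head's underside, z up.

How it is judged:
By the outcome, as a careful person would: the job done as asked, in the order asked, and still so for the second after the job is handed in, with the robot touching nothing.
It also fails if it takes over 64 s, if anything falls off the work surface, if the arm or the gripper's body presses on something with over 40 N, if the wrist force passes 120 N, or if a joint passes its speed limit or range.

## Working session

There is one attempt and no reset: what is moved stays moved. The work goes in short steps, Python scripts to look and compute and a tool call to move; the robot and the scene stay as the last step left them, time stands still between calls to the robot, and variables do not carry over. Pictures are saved under pics/ and viewed, at most 10 in all, crops included, and the job is handed in when it is done.

Besides the shell and the picture viewer there is one more tool, called after "Call:" as a command line: name --argument value ..., lists and objects as JSON in quotes. arm_command: Moves the arm, as the interface text tells. Scaled input: -1 to 1 covers 500 mm each way for a shift and 5 degrees each way for a turn. Its arguments: {"type":"object","properties":{"plan":{"type":"array","items":{"type":"object","properties":{"grip":{"type":"number"},"slide":{"type":"array","items":{"type":"number"}},"spin":{"type":"number"}}}}},"required":["plan"]}

```bash
ls; mkdir -p pics; python3 - <<'E'
from bench import sensors, snapshot, camera_info, robot
import cv2, numpy as np
o=sensors.get_obs()
print({k:np.round(v,4) for k,v in o.items()})
for n in ["scene","top","wrist"]:
    print(n,camera_info(n))
    cv2.imwrite(f"pics/{n}0.png",cv2.cvtColor(snapshot(n),cv2.COLOR_RGB2BGR))
a=cv2.imread("pics/scene0.png");b=cv2.imread("pics/top0.png")
E
```

```text
pics
{'time': np.float64(0.0), 'joint_positions': array([-1.4212,  0.0879,  1.3722, -0.    ,  1.6836, -0.1031]), 'qvel': array([ 0.0007,  0.0026,  0.0007,  0.001 ,  0.0004, -0.0005]), 'joint_torque': array([ 1.60000e-03, -3.40181e+01, -3.02422e+01,  7.21000e-02,
        3.29000e-02, -2.00000e-04]), 'tool_pos': array([ 0.1374, -0.532 ,  0.2293]), 'ee_rot': array([-3.1395e+00, -2.0000e-04,  2.5270e-01]), 'wrist_force': array([ 0.4789, -0.6227,  0.4648]), 'wrist_torque': array([0.0082, 0.0174, 0.0079]), 'finger_force': np.float64(0.0), 'width': np.float64(0.094)}
scene {'fx': 395.96042213869265, 'fy': 395.96042213869265, 'cx': 322.86288758589865, 'cy': 198.03359479146022, 'k1': -0.04389368418595383, 'position': array([ 0.93012332, -0.62606451,  0.5045711 ]), 'rotation': array([1.01672596, 0.01533035, 0.56333717])}
top {'fx': 441.39439480485896, 'fy': 441.39439480485896, 'cx': 318.3722557287013, 'cy': 213.0195633512963, 'k1': -0.06590323018890015, 'position': array([ 0.34151642, -0.06920899,  0.96422107]), 'rotation': array([ 0.21590597,  0.00206058, -1.47921973])}
wrist {'fx': 318.744299316975, 'fy': 318.744299316975, 'cx': 320.85690650330434, 'cy': 204.6321997011334, 'k1': -0.047829645395673775, 'position': array([ 0.21393866, -0.51337056,  0.38352694]), 'rotation': array([-2.70521397e-01,  9.17512958e-04, -1.31739039e+00])}
```

View pics/top0.png

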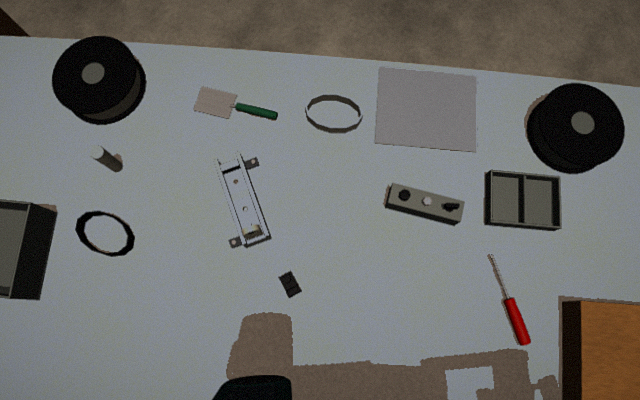

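View pics/scene0.png

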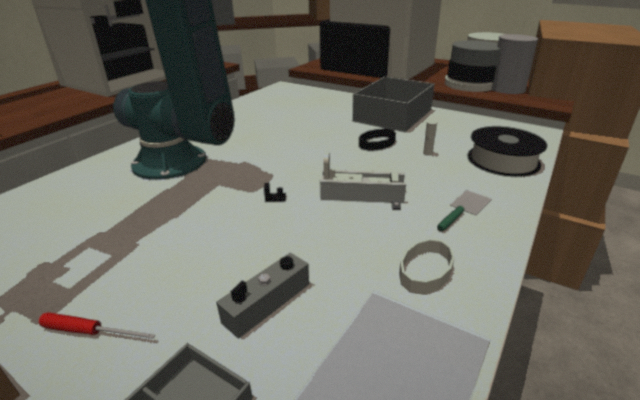

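The top view shows the rail at about (218–270, 152–245) with the upright near (252, 232) and the stop at the upper end. The rack holds, left to right, the knob (404,195), hex (427,201) and wing (450,207). The scene view agrees: the wing screw is the one nearest the camera.

```bash
cat > h.py <<'E'
import numpy as np, cv2
from scipy.spatial.transform import Rotation as R
from bench import sensors, snapshot, camera_info
def shot(n,f=None):
    c=camera_info(n); im=cv2.cvtColor(snapshot(n),cv2.COLOR_RGB2BGR)
    if f: cv2.imwrite(f"pics/{f}.png",im)
    return c,im
def K(c): return np.array([[c['fx'],0,c['cx']],[0,c['fy'],c['cy']],[0,0,1]])
def ray(c,uv):
    p=cv2.undistortPoints(np.array(uv,float).reshape(-1,1,2),K(c),np.array([c['k1'],0,0,0,0])).reshape(-1,2)
    d=np.c_[p[:,0],-p[:,1],-np.ones(len(p))]
    return R.from_euler('xyz',c['rotation']).apply(d)
def onz(c,uv,z):
    d=ray(c,uv); P=np.array(c['position'])
    return P+d*((z-P[2])/d[:,2])[:,None]
def proj(c,X):
    q=R.from_euler('xyz',c['rotation']).inv().apply(np.atleast_2d(X)-c['position'])
    p=np.c_[q[:,0],-q[:,1]]/-q[:,2:3]; p=p*(1+c['k1']*(p**2).sum(1,keepdims=True))
    return p*c['fx']+[c['cx'],c['cy']]
def tool(): 
    o=sensors.get_obs(); return o['tool_pos'],R.from_euler('xyz',o['ee_rot'])
E
python3 - <<'E'
from h import *
c=camera_info('top');im=cv2.imread('pics/top0.png')
a=cv2.resize(im[145:255,205:285],None,fx=5,fy=5,interpolation=cv2.INTER_CUBIC)
b=cv2.resize(im[175:230,380:470],None,fx=4,fy=4,interpolation=cv2.INTER_CUBIC)
out=np.zeros((550,770,3),np.uint8);out[:550,:400]=a;out[:220,405:765]=b
cv2.imwrite('pics/crop1.png',out)
print('rack',onz(c,[(404,195),(427,201),(450,207)],.06).round(3))
print('rail',onz(c,[(220,158),(243,153)],.052).round(3),onz(c,[(245,244),(269,238)],.052).round(3))
E
```

```text
rack [[ 0.594 -0.226  0.06 ]
 [ 0.586 -0.276  0.06 ]
 [ 0.577 -0.325  0.06 ]]
rail [[0.644 0.176 0.052]
 [0.659 0.128 0.052]] [[0.461 0.098 0.052]
 [0.478 0.049 0.052]]
```

View pics/crop1.png

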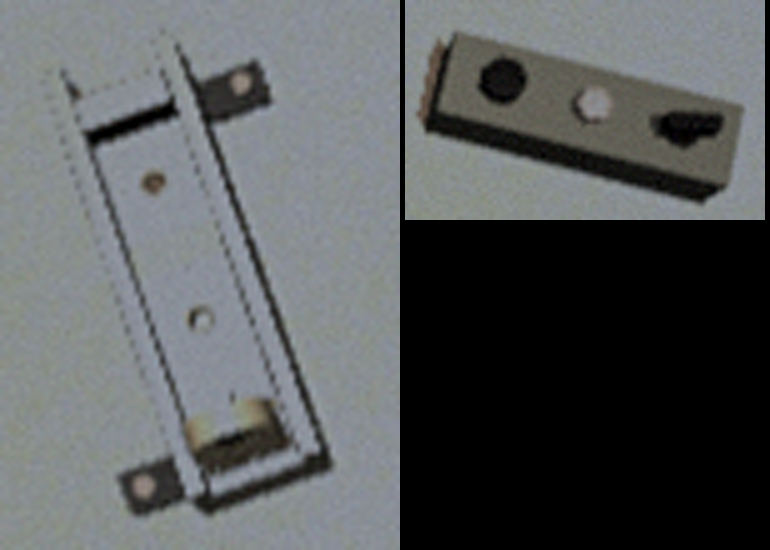

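The enlarged crop shows the stop hole at about (235.4, 181.4) px, the bracket hole at (245.2, 208.8), and the upright at the lower (−x) end. The black rubber face is at (231, 169).

```bash
python3 - <<'E'
from h import *
c=camera_info('top')
bh=onz(c,[(245.2,208.8)],.048)[0]; sh=onz(c,[(235.4,181.4)],.040)[0]
rc=np.array([.5605,.1128]);u=np.array([.182,.079]);u/=np.linalg.norm(u)
n=np.array([-u[1],u[0]])
for p in (bh,sh): print(p.round(4),'along/across mm',((p[:2]-rc)@u*1e3).round(1),((p[:2]-rc)@n*1e3).round(1))
# go behind upright: bracket hole -65mm (rear face) -20
t=bh[:2]-u*.085
p,r=tool(); d=np.r_[t,.23]-p
print('target',t,'yaw',np.degrees(np.arctan2(u[1],u[0])),'toolshift mm',r.inv().apply(d)*1e3)
E
```

```text
[0.5364 0.1074 0.048 ] along/across mm -24.2 4.6
[0.5971 0.1382 0.04  ] along/across mm 43.7 8.7
target [0.45845065 0.07356264] yaw 23.464022404707457 toolshift mm [ 462.23707651 -506.17797408    0.52867348]
```

Call:
arm_command --plan '[{"grip": 1, "slide": [0.08, -0.087, 0], "spin": 0}, {"grip": 1, "slide": [0.084, -0.092, 0], "spin": 0}, {"grip": 1, "slide": [0.084, -0.092, 0], "spin": 0}, {"grip": 1, "slide": [0.084, -0.092, 0], "spin": 0}, {"grip": 1, "slide": [0.084, -0.092, 0], "spin": 0}, {"grip": 1, "slide": [0.084, -0.092, 0], "spin": 0}, {"grip": 1, "slide": [0.084, -0.092, 0], "spin": 0}, {"grip": 1, "slide": [0.084, -0.092, 0], "spin": 0}, {"grip": 1, "slide": [0.084, -0.092, 0], "spin": 0}, {"grip": 1, "slide": [0.084, -0.092, 0], "spin": 0}]'

```text
time: 1.4
tool_pos: [0.4283, 0.017, 0.2304]
ee_rot: [3.141, -0.001, 0.253]
wrist_force: [0.7, -0.0, -0.3]
width: 0.001
finger_force: 0.0
```

Call:
arm_command --plan '[{"grip": 1, "slide": [0.09, -0.097, 0], "spin": -1}, {"grip": 1, "slide": [0, 0, 0], "spin": -1}, {"grip": 1, "slide": [0, 0, 0], "spin": 0}, {"grip": 1, "slide": [0, 0, 0], "spin": 0}]'

```text
time: 1.9
tool_pos: [0.4573, 0.0695, 0.2303]
ee_rot: [3.141, 0.0, 0.425]
wrist_force: [0.2, -0.3, 0.4]
width: 0.0006
finger_force: 0.0
```

```bash
python3 - <<'E'
from h import *
p,r=tool(); c,im=shot('wrist','w1')
print(p.round(4),r.as_euler('xyz').round(4),c['position'],c['rotation'])
E
```

```text
[0.4573 0.0695 0.2303] [3.1415e+00 3.0000e-04 4.2510e-01] [0.52930568 0.10115102 0.38439397] [-2.71183456e-01 -1.11093183e-03 -1.14501196e+00]
```

View pics/w1.png

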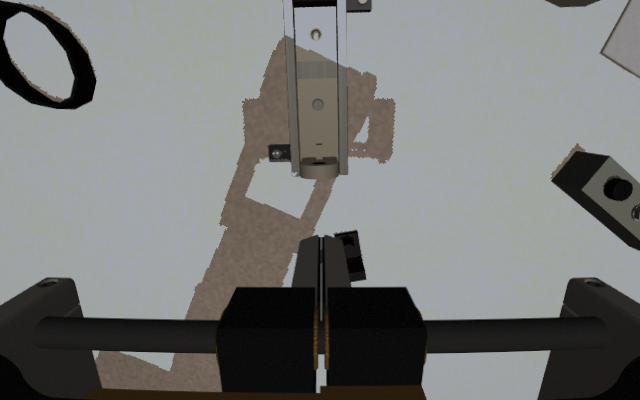

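The wrist view shows the stop hole at (316, 34), the bracket hole at (318, 104), the upright at about (319, 158–177), and the closed fingertips at (322, 238). The rail walls run almost vertically at columns 287–348.

```bash
python3 - <<'E'
from h import *
c=camera_info('wrist'); im=cv2.imread('pics/w1.png'); p,r=tool()
sh=onz(c,[(316,34)],.04)[0];bh=onz(c,[(318,104)],.048)[0]
print('stop',sh,'brk',bh,'dist',np.linalg.norm((sh-bh)[:2]),'dir',np.degrees(np.arctan2(*(sh-bh)[1::-1])))
# rail wall outer edges left/right via gradient on rows
g=cv2.cvtColor(im,cv2.COLOR_BGR2GRAY).astype(float)
for y in (20,60,100,140):
    print(y, g[y,280:300].astype(int), g[y,335:355].astype(int))
for n,q in (('stop',sh),('brk',bh)): print(n,'tool mm',r.inv().apply(q-p)*1e3)
print('upr',onz(c,[(319,158),(319,177)],.11), r.inv().apply(onz(c,[(319,158),(319,177)],.11)-p)*1e3)
E
```

```text
stop [0.59981593 0.13772051 0.04      ] brk [0.53939764 0.10824668 0.048     ] dist 0.06722407578723166 dir 26.004491062484266
20 [161 163 164 163 153 162 165 164 162 164 164 163 153  54  91 164 163 164
 164 164] [163  70 131 162 163 163 163 164 164 164 162 131 164 164 163 163 164 163
 163 162]
60 [103 101 105 106 105  99  87 100  99  97  96  97  98  98  80  52  87 112
 112 114] [164 148  63 148 164 164 164 165 163 164 164 158 163 164 164 165 164 165
 165 164]
100 [ 98  99 100 101 102 101 100  92  90 100  98  97  96  94  96  92  65  62
  98 108] [111 111  78  61  94 103 100  99  97  97  97  92  78 100 105 104 103 104
 103 103]
140 [101 101 102 103 102 100 100 101 101  84  83  97  94  94  93  89  91  89
  59  79] [107 105 104  65  77  96  97  95  93  93  93  93  79  96 103 105 106 104
 101 150]
stop tool mm [158.04724629  -3.6522075  190.45309601]
brk tool mm [ 90.85098364  -1.70750737 182.45579687]
upr [[0.49722417 0.08779082 0.11      ]
 [0.48211863 0.08097118 0.11      ]] [[ 43.99283202  -0.4470289  120.45766206]
 [ 27.419224    -0.46162118 120.45823909]]
```

Call:
arm_command --plan '[{"grip": 1, "slide": [0, 0, 0.1], "spin": -0.33}, {"grip": 1, "slide": [0, 0, 0.1], "spin": 0}, {"grip": 1, "slide": [0, 0, 0.07], "spin": 0}, {"grip": 1, "slide": [0, 0, 0.024], "spin": 0}, {"grip": 1, "slide": [0.01, -0.001, 0], "spin": 0}, {"grip": 1, "slide": [0.01, 0, 0], "spin": 0}, {"grip": 1, "slide": [0, 0, 0], "spin": 0}]'

```text
time: 2.82
tool_pos: [0.468, 0.075, 0.0853]
ee_rot: [3.14, -0.003, 0.456]
wrist_force: [-0.6, -0.1, -0.8]
width: 0.0005
finger_force: 0.0
```

```bash
python3 - <<'E'
from h import *
p,r=tool(); c,im=shot('wrist','w2')
o=sensors.get_obs();print(p,r.as_euler('xyz'),o['wrist_force'])
S=np.array([.5998,.1377,.04]);B=np.array([.5394,.1082,.048])
print('B',r.inv().apply(B-p)*1e3,'S',r.inv().apply(S-p)*1e3, proj(c,[B,S]), c['position'])
E
```

```text
[0.46795302 0.07501649 0.08527207] [ 3.14013451 -0.00323503  0.45623825] [-1.02504557 -0.60603836  0.48187781]
B [78.63791697  1.63360511 37.52908837] S [145.83068235   1.74968044  45.74667971] [[321.79902958 116.32621869]
 [322.10317882  -6.60641969]] [0.53833372 0.10882289 0.23961692]
```

View pics/w2.png

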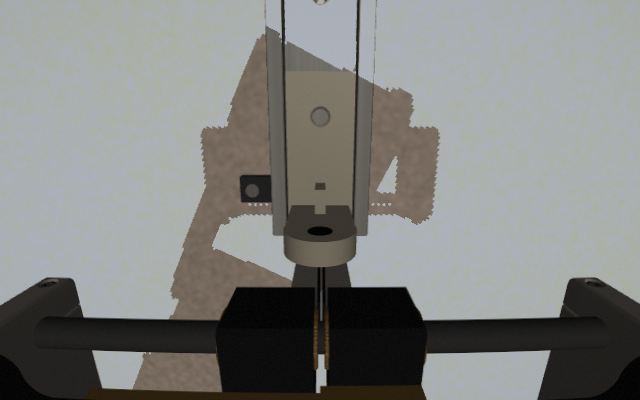

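The wrist view shows the fingers aligned behind the upright (319, 230), the bracket hole at (319.5, 116.5), the nose edge at row 70 and the stop hole at the top edge, (320, 0). The gap to the stop is about 67 mm, plus about 6 mm of free travel.

Call:
arm_command --plan '[{"grip": 1, "slide": [0.005, 0, 0]}, {"grip": 1, "slide": [0.005, 0, 0]}, {"grip": 1, "slide": [0.005, 0, 0]}, {"grip": 1, "slide": [0.005, 0, 0]}, {"grip": 1, "slide": [0.005, 0, 0]}, {"grip": 1, "slide": [0.005, 0, 0]}, {"grip": 1, "slide": [0.005, 0, 0]}, {"grip": 1, "slide": [0.005, 0, 0]}, {"grip": 1, "slide": [0.005, 0, 0]}, {"grip": 1, "slide": [0.005, 0, 0]}]'

```text
invalid input at $.plan[0]: expected keys grip, slide, spin
```

Call:
arm_command --plan '[{"grip": 1, "slide": [0.005, 0, 0]}, {"grip": 1, "slide": [0.005, 0, 0]}, {"grip": 1, "slide": [0.005, 0, 0]}, {"grip": 1, "slide": [0.005, 0, 0]}, {"grip": 1, "slide": [0.005, 0, 0]}, {"grip": 1, "slide": [0.005, 0, 0]}, {"grip": 1, "slide": [0.005, 0, 0]}, {"grip": 1, "slide": [0.005, 0, 0]}, {"grip": 1, "slide": [0.005, 0, 0]}, {"grip": 1, "slide": [0.005, 0, 0]}]'

```text
invalid input at $.plan[0]: expected keys grip, slide, spin
```

```bash
cat > gap.py <<'E'
from h import *
import sys
p,r=tool(); c,im=shot('wrist',sys.argv[1])
o=sensors.get_obs();print(p.round(4),r.as_euler('xyz').round(4),o['wrist_force'])
g=cv2.cvtColor(im,cv2.COLOR_BGR2GRAY)
print('col profile',[(y,int(g[y,300:312].mean())) for y in range(0,130,2)])
b=cv2.HoughCircles(cv2.medianBlur(g[0:200,280:360],3),cv2.HOUGH_GRADIENT,1,30,param1=80,param2=12,minRadius=5,maxRadius=14)
print('circ',None if b is None else b[0]+[280,0,0])
print('S at',proj(c,[[.5998,.1377,.04]]))
E
python3 gap.py w3
```

```text
[0.4675 0.075  0.0849] [ 3.1404e+00 -2.4000e-03  4.5630e-01] [ 0.40527504 -0.38246828 -0.60206182]
col profile [(0, 174), (2, 174), (4, 174), (6, 175), (8, 174), (10, 174), (12, 174), (14, 174), (16, 175), (18, 175), (20, 175), (22, 175), (24, 175), (26, 175), (28, 175), (30, 175), (32, 175), (34, 175), (36, 175), (38, 175), (40, 175), (42, 176), (44, 175), (46, 175), (48, 156), (50, 134), (52, 116), (54, 108), (56, 108), (58, 108), (60, 108), (62, 108), (64, 108), (66, 107), (68, 107), (70, 116), (72, 120), (74, 119), (76, 119), (78, 119), (80, 119), (82, 119), (84, 119), (86, 118), (88, 119), (90, 118), (92, 118), (94, 117), (96, 118), (98, 118), (100, 117), (102, 117), (104, 118), (106, 118), (108, 117), (110, 116), (112, 114), (114, 113), (116, 113), (118, 114), (120, 115), (122, 116), (124, 116), (126, 115), (128, 115)]
circ [[320.5        115.5         10.60000038]]
S at [[322.44432077  -7.87340559]]
```

Call:
arm_command --plan '[{"grip": 1, "slide": [0.005, 0, 0], "spin": 0}, {"grip": 1, "slide": [0.005, 0, 0], "spin": 0}, {"grip": 1, "slide": [0.005, 0, 0], "spin": 0}, {"grip": 1, "slide": [0.005, 0, 0], "spin": 0}, {"grip": 1, "slide": [0.005, 0, 0], "spin": 0}, {"grip": 1, "slide": [0.005, 0, 0], "spin": 0}, {"grip": 1, "slide": [0.005, 0, 0], "spin": 0}, {"grip": 1, "slide": [0.005, 0, 0], "spin": 0}, {"grip": 1, "slide": [0.005, 0, 0], "spin": 0}, {"grip": 1, "slide": [0.005, 0, 0], "spin": 0}]'

```text
time: 4.18
tool_pos: [0.4889, 0.0859, 0.0835]
ee_rot: [3.142, 0.0, 0.456]
wrist_force: [-1.9, -1.2, 1.1]
width: 0.0
finger_force: 0.6
```

Call:
arm_command --plan '[{"grip": 1, "slide": [0.005, 0, 0], "spin": 0}, {"grip": 1, "slide": [0.005, 0, 0], "spin": 0}, {"grip": 1, "slide": [0.005, 0, 0], "spin": 0}, {"grip": 1, "slide": [0.005, 0, 0], "spin": 0}, {"grip": 1, "slide": [0.005, 0, 0], "spin": 0}, {"grip": 1, "slide": [0.005, 0, 0], "spin": 0}, {"grip": 1, "slide": [0.005, 0, 0], "spin": 0}, {"grip": 1, "slide": [0.005, 0, 0], "spin": 0}, {"grip": 1, "slide": [0.005, 0, 0], "spin": 0}, {"grip": 1, "slide": [0.005, 0, 0], "spin": 0}]'

```text
time: 5.42
tool_pos: [0.5113, 0.0969, 0.0834]
ee_rot: [3.142, 0.0, 0.456]
wrist_force: [-0.9, -0.2, -0.1]
width: 0.0007
finger_force: 0.6
```

```bash
python3 gap.py w3
```

```text
[0.5113 0.0969 0.0834] [3.1415e+00 1.0000e-04 4.5610e-01] [-0.66547257  0.60714632  0.01689899]
col profile [(0, 174), (2, 173), (4, 174), (6, 174), (8, 174), (10, 174), (12, 175), (14, 175), (16, 174), (18, 175), (20, 175), (22, 175), (24, 172), (26, 16), (28, 16), (30, 6), (32, 3), (34, 4), (36, 7), (38, 160), (40, 175), (42, 175), (44, 175), (46, 176), (48, 167), (50, 141), (52, 120), (54, 120), (56, 120), (58, 120), (60, 120), (62, 120), (64, 120), (66, 120), (68, 119), (70, 119), (72, 120), (74, 120), (76, 120), (78, 119), (80, 119), (82, 118), (84, 118), (86, 118), (88, 118), (90, 118), (92, 118), (94, 118), (96, 117), (98, 117), (100, 117), (102, 117), (104, 117), (106, 116), (108, 116), (110, 116), (112, 117), (114, 117), (116, 116), (118, 115), (120, 114), (122, 113), (124, 113), (126, 114), (128, 115)]
circ [[320.5        121.5         10.30000019]]
S at [[323.03396413  83.36592378]]
```

View pics/w3.png

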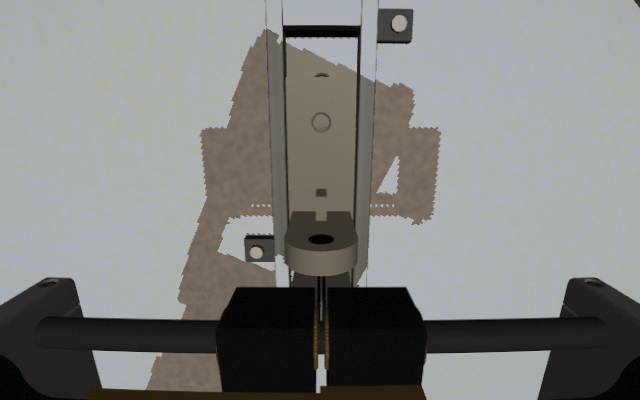

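The stop's black rubber face is at rows 25–38 and the bracket hole is at (320.5, 121.5). The nose covers part of the stop hole at row 76, and the bracket is straight.

```bash
python3 - <<'E'
from h import *
c=camera_info('wrist');p,r=tool()
for q in (onz(c,[(320.5,121.5)],.048),onz(c,[(320.5,38)],.040),onz(c,[(320.5,25)],.056),onz(c,[(320.5,76)],.048)): print(q,r.inv().apply(q-p)*1e3)
E
```

```text
[[0.58001793 0.12963    0.048     ]] [[75.73614891  0.84993731 35.47703313]]
[[0.62155054 0.15002767 0.04      ]] [[122.00374061   0.8319036   43.49780861]]
[[0.62401826 0.15123975 0.056     ]] [[124.76024856   0.832037    27.49904475]]
[[0.60229449 0.14057036 0.048     ]] [[100.55421917   0.84078767  35.48817676]]
```

Call:
arm_command --plan '[{"grip": 1, "slide": [0.005, 0, 0], "spin": 0}, {"grip": 1, "slide": [0.005, 0, 0], "spin": 0}, {"grip": 1, "slide": [0.005, 0, 0], "spin": 0}, {"grip": 1, "slide": [0.005, 0, 0], "spin": 0}, {"grip": 1, "slide": [0.005, 0, 0], "spin": 0}, {"grip": 1, "slide": [0.005, 0, 0], "spin": 0}, {"grip": 1, "slide": [0.005, 0, 0], "spin": 0}, {"grip": 1, "slide": [0.002, 0, 0], "spin": 0}]'

```text
time: 6.48
tool_pos: [0.5279, 0.105, 0.0834]
ee_rot: [3.142, 0.0, 0.456]
wrist_force: [-1.6, -0.6, 0.3]
width: 0.0005
finger_force: 0.6
```

Call:
arm_command --plan '[{"grip": 1, "slide": [0.002, 0, 0], "spin": 0}]'

```text
time: 6.6
tool_pos: [0.5287, 0.1054, 0.0834]
ee_rot: [3.142, 0.0, 0.456]
wrist_force: [-1.8, 0.6, -0.2]
width: 0.0004
finger_force: 0.5
```

Call:
arm_command --plan '[{"grip": 1, "slide": [0.002, 0, 0], "spin": 0}]'

```text
time: 6.72
tool_pos: [0.5296, 0.1059, 0.0834]
ee_rot: [3.142, 0.0, 0.456]
wrist_force: [-1.5, 0.3, 0.4]
width: 0.0004
finger_force: 0.5
```

Call:
arm_command --plan '[{"grip": 1, "slide": [0.001, 0, 0], "spin": 0}]'

```text
time: 6.85
tool_pos: [0.5301, 0.1061, 0.0835]
ee_rot: [3.142, -0.0, 0.456]
wrist_force: [-1.3, -0.6, 1.5]
width: 0.0003
finger_force: 0.5
```

Call:
arm_command --plan '[{"grip": 1, "slide": [0.001, 0, 0], "spin": 0}]'

```text
time: 6.98
tool_pos: [0.5305, 0.1063, 0.0834]
ee_rot: [3.142, 0.0, 0.456]
wrist_force: [-1.0, -0.1, 0.7]
width: 0.0005
finger_force: 0.5
```

Call:
arm_command --plan '[{"grip": 1, "slide": [0.001, 0, 0], "spin": 0}]'

```text
time: 7.1
tool_pos: [0.531, 0.1065, 0.0834]
ee_rot: [3.142, 0.0, 0.456]
wrist_force: [-0.9, -0.6, 0.3]
width: 0.0005
finger_force: 0.5
```

Call:
arm_command --plan '[{"grip": 1, "slide": [0.001, 0, 0], "spin": 0}]'

```text
time: 7.22
tool_pos: [0.5314, 0.1068, 0.0835]
ee_rot: [3.141, -0.0, 0.456]
wrist_force: [-1.8, -0.2, 0.3]
width: 0.0003
finger_force: 0.5
```

Call:
arm_command --plan '[{"grip": 1, "slide": [0.001, 0, 0], "spin": 0}]'

```text
time: 7.35
tool_pos: [0.5315, 0.1068, 0.0835]
ee_rot: [3.142, 0.001, 0.456]
wrist_force: [-2.3, -1.2, 1.5]
width: 0.0006
finger_force: 1.5
```

Call:
arm_command --plan '[{"grip": 1, "slide": [0.001, 0, 0], "spin": 0}]'

```text
time: 7.48
tool_pos: [0.5316, 0.1069, 0.0835]
ee_rot: [-3.142, 0.002, 0.456]
wrist_force: [-4.4, -2.2, 3.8]
width: 0.0003
finger_force: 2.7
```

```bash
python3 gap.py w4 | grep -v col; python3 - <<'E'
from h import *
im=cv2.imread('pics/w4.png')
cv2.imwrite('pics/c4.png',cv2.resize(im[20:150,260:380],None,fx=4,fy=4,interpolation=cv2.INTER_CUBIC))
E
```

```text
[0.5316 0.1069 0.0835] [-3.1416e+00  2.1000e-03  4.5610e-01] [-5.33510503 -2.27080876  4.45359423]
circ [[320.5        121.5          9.60000038]]
S at [[322.99329951 122.62249817]]
```

View pics/c4.png

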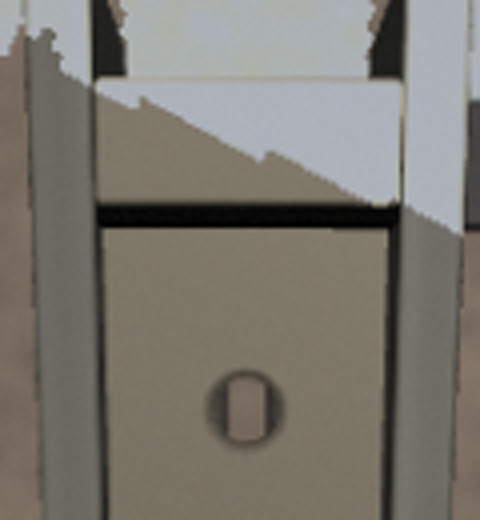

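The crop shows the nose against the black rubber face (crop row ~220). The bracket hole sits at pixel (321.5, 122.3), and the stop hole and rollers are visible through it. Wrist force is about 5 N, so I'll back off gently.

```bash
python3 - <<'E'
from h import *
c=camera_info('wrist');p,r=tool();q=onz(c,[(321.5,122.25)],.048)[0]
print('hole',q,r.inv().apply(q-p)*1e3); print(sensors.get_obs()['joint_positions'])
W=np.array([.577,-.325])
for yaw in (-85,95):
    a=np.radians(yaw); print(yaw,W-.05*np.array([np.cos(a),np.sin(a)]))
print('shift to W from here', r.inv().apply(np.r_[W,.2]-p)*1e3)
E
```

```text
hole [0.59973024 0.13869355 0.048     ] [75.30494422  1.42574819 35.36834061]
[ 9.42132681e-02  1.47108319e-01  1.60165846e+00 -7.43364281e-04
  1.39478598e+00  1.20909358e+00]
-85 [ 0.57264221 -0.27519027]
95 [ 0.58135779 -0.37480973]
shift to W from here [-149.6315808   407.71816196 -116.16517311]
```

Call:
arm_command --plan '[{"grip": 1, "slide": [-0.004, 0, 0], "spin": 0}, {"grip": 1, "slide": [-0.006, 0, 0], "spin": 0}, {"grip": 1, "slide": [-0.01, 0, -0.1], "spin": 0}, {"grip": 1, "slide": [0, 0, -0.1], "spin": 0}, {"grip": 1, "slide": [0, 0, -0.1], "spin": 0}, {"grip": 1, "slide": [0, 0, 0], "spin": 0}]'

```text
time: 8.28
tool_pos: [0.526, 0.1032, 0.2394]
ee_rot: [3.137, -0.012, 0.456]
wrist_force: [-0.0, -0.4, 0.3]
width: 0.0005
finger_force: 0.0
```

```bash
python3 - <<'E'
from h import *
p,r=tool(); c,im=shot('wrist','w5')
print(p,r.as_euler('xyz'))
g=cv2.cvtColor(im,cv2.COLOR_BGR2GRAY)
u,v=proj(c,[[.5962,.137,.048]])[0];print(u,v)
x,y=int(u)-30,max(0,int(v)-30); s=g[y:y+60,x:x+60]
b=cv2.HoughCircles(cv2.medianBlur(s,3),cv2.HOUGH_GRADIENT,1,20,param1=80,param2=8,minRadius=3,maxRadius=10)
print(None if b is None else [(k+[x,y,0],onz(c,[k[:2]+[x,y]],.048)) for k in b[0][:3]])
E
```

```text
[0.52602047 0.1031757  0.23936036] [ 3.13743529 -0.01162     0.45631775]
319.45433819041943 119.25441303276077
[(array([319.5, 115.5,   6. ]), array([[0.59966454, 0.13864522, 0.048     ]]))]
```

Call:
arm_command --plan '[{"grip": -1, "slide": [-0.0403, 0.1134, 0], "spin": 0}, {"grip": -1, "slide": [-0.0403, 0.1134, 0], "spin": 0}, {"grip": -1, "slide": [-0.0403, 0.1134, 0], "spin": 0}, {"grip": -1, "slide": [-0.0403, 0.1134, 0], "spin": 0}, {"grip": -1, "slide": [-0.0403, 0.1134, 0], "spin": 0}, {"grip": -1, "slide": [-0.0403, 0.1134, 0], "spin": 0}, {"grip": -1, "slide": [-0.0403, 0.1134, 0], "spin": 0}, {"grip": -1, "slide": [-0.0403, 0.1134, 0], "spin": 0}, {"grip": -1, "slide": [0, 0, 0], "spin": -1}, {"grip": -1, "slide": [0, 0, 0], "spin": -1}]'

```text
time: 9.57
tool_pos: [0.5776, -0.3763, 0.2294]
ee_rot: [-3.136, 0.001, 0.632]
wrist_force: [-1.2, 0.9, -0.1]
width: 0.0932
finger_force: 0.0
```

Call:
arm_command --plan '[{"grip": -1, "slide": [0, 0, 0], "spin": -1}, {"grip": -1, "slide": [0, 0, 0], "spin": -1}, {"grip": -1, "slide": [0, 0, 0], "spin": -1}, {"grip": -1, "slide": [0, 0, 0], "spin": -1}, {"grip": -1, "slide": [0, 0, 0], "spin": -1}, {"grip": -1, "slide": [0, 0, 0], "spin": -1}, {"grip": -1, "slide": [0, 0, 0], "spin": -1}, {"grip": -1, "slide": [0, 0, 0], "spin": -1}, {"grip": -1, "slide": [0, 0, 0], "spin": -1}, {"grip": -1, "slide": [0, 0, 0], "spin": -1}]'

```text
time: 10.82
tool_pos: [0.5779, -0.375, 0.2303]
ee_rot: [-3.138, -0.002, 1.506]
wrist_force: [0.4, -0.4, -0.1]
width: 0.094
finger_force: 0.0
```

Call:
arm_command --plan '[{"grip": -1, "slide": [0, 0, 0.08], "spin": -1}, {"grip": -1, "slide": [0, 0, 0], "spin": -1}, {"grip": -1, "slide": [0, 0, 0], "spin": 0}]'

```text
time: 11.2
tool_pos: [0.5777, -0.3748, 0.1902]
ee_rot: [-3.138, -0.003, 1.677]
wrist_force: [0.3, -0.0, -0.2]
width: 0.0937
finger_force: 0.0
```

```bash
python3 - <<'E'
from h import *
p,r=tool(); c,im=shot('wrist','w6')
print(p,r.as_euler('xyz'),c)
E
```

```text
[ 0.57766267 -0.37482927  0.19022049] [-3.1383064  -0.00331454  1.67688278] {'fx': 318.744299316975, 'fy': 318.744299316975, 'cx': 320.85690650330434, 'cy': 204.6321997011334, 'k1': -0.047829645395673775, 'position': array([ 0.57107136, -0.29837038,  0.3445478 ]), 'rotation': array([-0.26833814,  0.0032816 ,  0.1066759 ])}
```

View pics/w6.png

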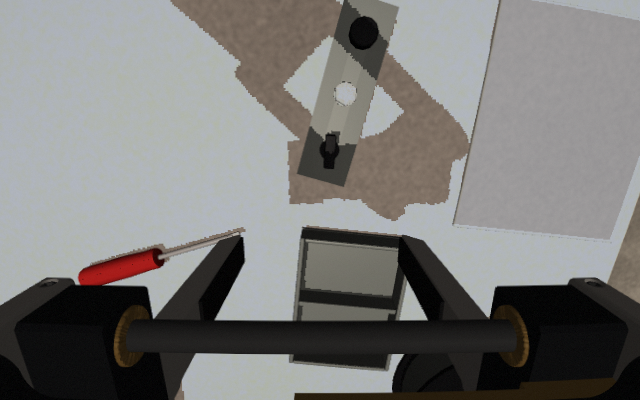

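The wrist view shows the wing screw at (330, 150) with its wing nearly vertical in the image. The hex is at (345, 94) and the knob at (363, 32). The fingers are open either side.

```bash
python3 - <<'E'
from h import *
c=camera_info('wrist'); im=cv2.imread('pics/w6.png'); p,r=tool()
g=cv2.cvtColor(im,cv2.COLOR_BGR2GRAY)
m=(g[125:180,305:355]<38).astype(np.uint8)
n,l,st,ce=cv2.connectedComponentsWithStats(m); k=1+np.argmax(st[1:,4]); print(st[k],ce[k]+[305,125])
print('\n'.join(''.join('%02x '%(v//4) for v in row) for row in g[126:176:1,316:346]))
E
```

```text
[ 14   9  20  35 449] [329.13585746 151.46770601]
23 22 23 22 23 22 23 22 22 22 22 23 24 25 25 24 25 25 25 24 24 25 24 24 24 24 24 24 22 22 
23 23 23 23 23 22 22 22 22 22 22 23 24 25 25 25 25 25 24 25 24 24 24 24 24 24 24 23 22 22 
23 23 23 23 22 22 22 22 23 22 22 24 25 24 25 25 25 24 25 25 24 24 25 24 24 24 24 23 22 21 
23 22 23 23 22 23 22 22 22 22 23 24 25 25 25 25 24 25 25 25 24 24 24 25 24 24 24 23 22 21 
23 23 23 23 22 22 22 22 22 23 24 25 25 25 25 1d 21 25 25 24 24 24 24 24 24 24 23 22 21 22 
1f 23 23 23 22 23 22 22 22 23 24 25 25 24 25 18 16 18 19 18 18 19 18 18 21 24 23 22 21 21 
1d 23 23 23 23 23 23 23 23 23 24 1d 18 21 25 18 0f 0f 0f 10 10 10 10 10 1f 25 23 21 22 22 
14 17 1f 23 23 22 23 22 23 23 20 14 0c 15 18 12 0f 10 0f 0f 0f 0f 10 0f 1f 24 22 21 22 21 
0e 0e 14 16 1f 23 22 23 23 19 0f 09 05 07 07 08 08 08 08 0d 0f 0f 0f 10 1f 23 22 21 22 22 
0e 0e 0e 0e 1c 23 22 23 23 14 05 02 03 02 02 00 01 01 00 08 0e 0f 10 1b 23 23 22 22 22 21 
0e 0e 0f 0e 13 16 1f 22 23 14 06 08 08 08 08 07 07 06 06 06 0b 0e 0f 1f 24 22 22 22 21 21 
0e 0f 0e 0f 0e 0f 1d 23 24 14 07 09 0a 09 09 09 0
[... 2798 characters left out ...]
 07 06 04 03 03 04 02 01 05 0c 0f 0f 0f 0e 0f 0e 0e 0f 0f 0f 0f 
0e 0e 0f 0f 0f 0f 0f 0e 0e 0e 0e 0e 0d 0e 0e 0d 0d 0d 0e 0f 0e 0e 0e 0f 0e 0f 0e 0f 0f 0f 
0e 0e 0e 0f 0e 0e 0f 0e 0f 0e 0f 0f 0f 0f 0f 0f 0e 0f 0e 0e 0e 0f 0f 0e 0f 0e 0f 0e 0f 0f 
0f 0e 0f 0f 0f 0e 0e 0f 0f 0f 0e 0f 0e 0f 0e 0e 0e 0f 0f 0f 0f 0f 0f 0f 0f 0e 0f 0f 0f 0f 
0e 0f 0e 0e 0e 0e 0f 0f 0f 0f 0e 0f 0f 0f 0e 0e 0f 0e 0e 0e 0f 0f 0e 0e 0f 0e 0f 0f 0f 0f 
0f 0f 0f 0e 0f 0f 0e 0f 0f 0f 0f 0f 0f 0f 0f 0f 0e 0f 0f 0f 0f 0e 0e 0f 0f 0f 0f 0f 0e 0e 
0e 0f 0e 0e 0f 0e 0f 0f 0f 0f 0f 0f 0f 0f 0f 0f 0e 0e 0f 0e 0e 0f 0f 0f 0e 0f 0f 0f 0f 0f 
0e 0e 0f 0e 0e 0e 0f 0f 0f 0f 0e 0f 0f 0e 0f 0e 0f 0f 0f 0f 0f 0f 0f 0f 0f 0f 0f 0f 0e 0f
```

```bash
python3 - <<'E'
from h import *
c=camera_info('wrist'); p,r=tool()
q=onz(c,[(330.4,135.5),(328.3,168),(329.4,151.7)],.076)
t=r.inv().apply(q-p)*1e3
print(q,'len',np.linalg.norm(q[0]-q[1]));print(t)
d=t[0]-t[1]; print('turn about tool z deg',np.degrees(np.arctan2(d[1],d[0])))
E
```

```text
[[ 0.58024569 -0.3126571   0.076     ]
 [ 0.58155215 -0.33985602  0.076     ]
 [ 0.58092743 -0.32604322  0.076     ]] len 0.027230274877491103
[[ 61.68831849   8.9703752  115.65183148]
 [ 34.50324757   7.40268726 115.60552968]
 [ 48.30493117   8.23736733 115.62896709]]
turn about tool z deg 3.3004340302440345
```

Call:
arm_command --plan '[{"grip": -1, "slide": [0.0966, 0.0164, 0], "spin": 0}, {"grip": -1, "slide": [0, 0, 0.08], "spin": 0.66}, {"grip": -1, "slide": [0, 0, 0.08], "spin": 0}, {"grip": -1, "slide": [0, 0, 0.05], "spin": 0}, {"grip": -1, "slide": [0, 0, 0], "spin": 0}, {"grip": -1, "slide": [0, 0, 0], "spin": 0}]'

```text
time: 12.0
tool_pos: [0.5822, -0.3271, 0.0901]
ee_rot: [3.139, 0.002, 1.62]
wrist_force: [-0.7, -0.1, 0.1]
width: 0.0937
finger_force: 0.0
```

```bash
python3 - <<'E'
from h import *
p,r=tool(); c,im=shot('wrist','w7')
q=np.array([.58093,-.32604,.076]);print(p,r.as_euler('xyz'),r.inv().apply(q-p)*1e3)
cv2.imwrite('pics/c7.png',im[100:400])
E
```

```text
[ 0.58217712 -0.32711573  0.09013151] [3.13943985e+00 1.64580965e-03 1.61969138e+00] [ 1.15865617 -1.22346495 14.12701898]
```

View pics/c7.png

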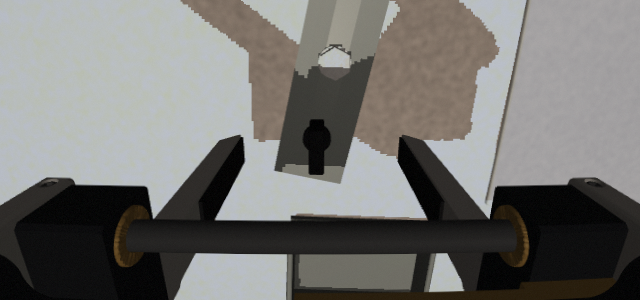

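The wing is between the open fingers at x≈316 (fingertips at 242 and 402), vertical and clear of the hex. I'll apply a small correction, lower and close.

Call:
arm_command --plan '[{"grip": -1, "slide": [0.0024, -0.0026, 0.0164], "spin": 0}, {"grip": -1, "slide": [0, 0, 0], "spin": 0}, {"grip": 1, "slide": [0, 0, 0], "spin": 0}, {"grip": 1, "slide": [0, 0, 0], "spin": 0}, {"grip": 1, "slide": [0, 0, 0], "spin": 0}, {"grip": 1, "slide": [0, 0, 0], "spin": 0}, {"grip": 1, "slide": [0, 0, 0], "spin": 0}, {"grip": 1, "slide": [0, 0, 0], "spin": 0}]'

```text
time: 13.05
tool_pos: [0.5801, -0.3254, 0.0803]
ee_rot: [3.142, 0.0, 1.62]
wrist_force: [-1.6, -0.6, 0.0]
width: 0.0373
finger_force: 0.0
```

Call:
arm_command --plan '[{"grip": 1, "slide": [0, 0, 0], "spin": 0}, {"grip": 1, "slide": [0, 0, 0], "spin": 0}, {"grip": 1, "slide": [0, 0, 0], "spin": 0}, {"grip": 1, "slide": [0, 0, 0], "spin": 0}, {"grip": 1, "slide": [0, 0, 0], "spin": 0}, {"grip": 1, "slide": [0, 0, 0], "spin": 0}]'

```text
time: 13.8
tool_pos: [0.58, -0.3255, 0.0804]
ee_rot: [3.142, 0.0, 1.62]
wrist_force: [0.1, -0.4, 0.5]
width: 0.0088
finger_force: 30.0
```

Call:
arm_command --plan '[{"grip": 1, "slide": [0, 0, -0.05], "spin": 0}, {"grip": 1, "slide": [0, 0, -0.1], "spin": 0}, {"grip": 1, "slide": [0, 0, -0.1], "spin": 0}, {"grip": 1, "slide": [0, 0, -0.03], "spin": 0}, {"grip": 1, "slide": [0, 0, 0], "spin": 0}, {"grip": 1, "slide": [0, 0, 0], "spin": 0}]'

```text
time: 14.55
tool_pos: [0.5791, -0.3248, 0.2168]
ee_rot: [-3.137, -0.003, 1.62]
wrist_force: [0.3, -0.4, -0.9]
width: 0.0085
finger_force: 30.0
```

```bash
python3 - <<'E'
from h import *
p,r=tool(); c,im=shot('wrist','w8')
o=sensors.get_obs();print(p,r.as_euler('xyz'),o['width'],o['finger_force'])
H=np.array([.5997,.1387,.235])
print('to hole, tool mm',r.inv().apply(H-p)*1e3)
tip=p+r.apply([0,0,.0304+.034]); print('tip expected px',proj(c,[tip,p+r.apply([0,0,.0304])]))
g=cv2.resize(im[150:290,240:400],None,fx=4,fy=4,interpolation=cv2.INTER_CUBIC)
cv2.imwrite('pics/c8.png',g)
E
```

```text
[ 0.57909589 -0.32481993  0.21680922] [-3.1372103  -0.00318408  1.62021734] 0.008798165140008144 29.999954402446747
to hole, tool mm [461.99170608  43.40356345 -16.91022445]
tip expected px [[319.2535204  226.48170873]
 [318.99850517 244.71547617]]
```

View pics/c8.png

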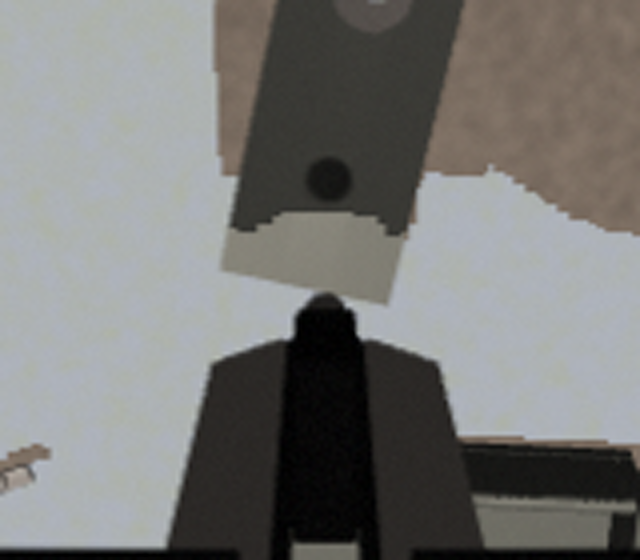

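The shank tip is visible at about (321.5, 224), almost where expected (319, 226), and the emptied rack hole is at (322, 195). The hex is still standing. Next I go over the bracket hole.

Call:
arm_command --plan '[{"grip": 1, "slide": [0.1155, 0.0109, 0], "spin": 0}, {"grip": 1, "slide": [0.1155, 0.0109, 0], "spin": 0}, {"grip": 1, "slide": [0.1155, 0.0109, 0], "spin": 0}, {"grip": 1, "slide": [0.1155, 0.0109, 0], "spin": 0}, {"grip": 1, "slide": [0.1155, 0.0109, 0], "spin": 0}, {"grip": 1, "slide": [0.1155, 0.0109, 0], "spin": 0}, {"grip": 1, "slide": [0.1155, 0.0109, 0], "spin": 0}, {"grip": 1, "slide": [0.1155, 0.0109, 0], "spin": 0}, {"grip": 1, "slide": [0, 0, 0.06], "spin": 0}, {"grip": 1, "slide": [0, 0, 0.06], "spin": 0}]'

```text
time: 15.85
tool_pos: [0.5997, 0.1394, 0.1573]
ee_rot: [-3.139, 0.001, 1.623]
wrist_force: [-0.1, -0.4, -0.5]
width: 0.009
finger_force: 30.0
```

Call:
arm_command --plan '[{"grip": 1, "slide": [0, 0, 0.02], "spin": 0}, {"grip": 1, "slide": [0, 0, 0], "spin": 0}, {"grip": 1, "slide": [0, 0, 0], "spin": 0}]'

```text
time: 16.23
tool_pos: [0.6014, 0.138, 0.1515]
ee_rot: [3.14, -0.0, 1.62]
wrist_force: [0.3, 0.6, 0.1]
width: 0.0093
finger_force: 30.0
```

```bash
python3 - <<'E'
from h import *
p,r=tool(); c,im=shot('wrist','w9')
print(p,r.as_euler('xyz'))
H=np.array([.5997,.1387,.048])
tip=p+r.apply([0,0,.0644]); print('hole exp px',proj(c,[H]),'tip exp',proj(c,[tip]),'tool mm',r.inv().apply(H-p)*1e3)
cv2.imwrite('pics/c9.png',cv2.resize(im[130:280,240:400],None,fx=4,fy=4,interpolation=cv2.INTER_CUBIC))
E
```

```text
[0.60141778 0.13797717 0.15148331] [ 3.13961099e+00 -7.82471570e-05  1.61978594e+00]
hole exp px [[317.2398303  210.06845719]] tip exp [[319.26258548 226.45678681]] tool mm [  0.7979813   -1.88538951 103.47984077]
```

View pics/c9.png

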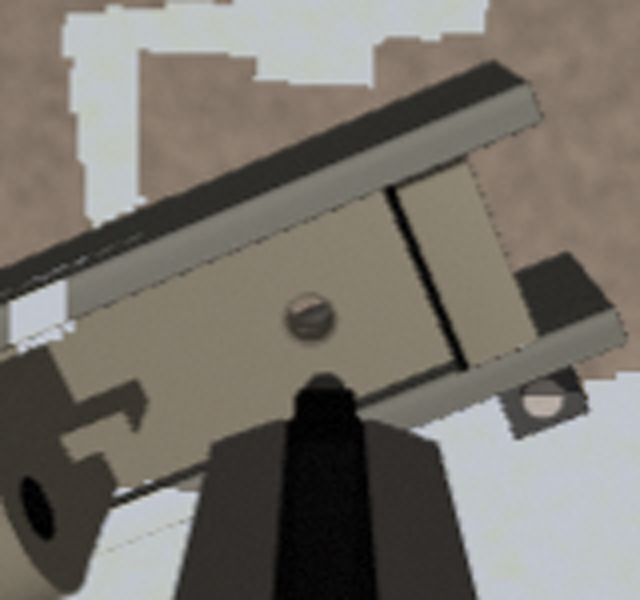

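The hole is at (317.5, 209) and the tip's front edge at (320.9, 222.9). The bracket nose is still against the stop's black line and the screw is held straight. I'll compare both in tool coordinates numerically, with no more pictures.

```bash
python3 - <<'E'
from h import *
c=camera_info('wrist'); p,r=tool(); im=cv2.imread('pics/w9.png'); g=cv2.cvtColor(im,cv2.COLOR_BGR2GRAY)
b=cv2.HoughCircles(cv2.medianBlur(g[190:225,300:335],3),cv2.HOUGH_GRADIENT,1,20,param1=80,param2=8,minRadius=4,maxRadius=10);print(b)
print(g[218:228,312:332])
L=lambda uv,z: r.inv().apply(onz(c,[uv],z)[0]-p)*1e3
print('hole',L((317.4,208.9),.048)); t=L((320.9,222.9),p[2]-.0644); print('tip edge',t,'bias',t-[3,0,64.4])
E
```

```text
[[[17.5 19.5  6.2]]]
[[124 125 127 127 125 125 126 126 125 123 125 124 125 125 126 126 126 126
  126 126]
 [123 124 127 124 125 125 126 125 127 125 124 126 124 126 125 126 125 125
  126 126]
 [123 126 125 126 126 125 125 125 126 126 126 124 126 124 123 125 126 126
  126 126]
 [124 125 125 126 125 124 125 123 126 124 125 125 125 126 125 126 124 125
  125 124]
 [124 126 124 125 125 126 124 125 125 125 124 126 125 125 125 125 126 126
  127 124]
 [123 125 124 124 125 122 100  85  75  68  68  94 117 126 126 126 126 125
  125 125]
 [124 124 124 124 124 100  60  42  38  39  39  46  75 112 126 123 125 125
  125 125]
 [126 123 124 124 100  60  35  35  36  36  33  35  40  73 112 125 124 126
  125 124]
 [123 125 125 111  67  35  32  34  34  36  36  37  35  40 102 124 125 125
  125 124]
 [122 125  91  45  20  14  14  13  14  14  14  14  15  15  38  49 102 126
  126 125]]
hole [  1.73604668  -1.81466075 103.87273956]
tip edge [ 2.75259794  1.12880589 64.403882  ] bias [-0.24740206  1.12880589  0.003882  ]
```

Call:
arm_command --plan '[{"grip": 1, "slide": [0.004, -0.006, 0], "spin": 0}, {"grip": 1, "slide": [0, 0, 0.03], "spin": 0}, {"grip": 1, "slide": [0, 0, 0.02], "spin": 0}, {"grip": 1, "slide": [0, 0, 0.006], "spin": 0}, {"grip": 1, "slide": [0, 0, 0], "spin": 0}, {"grip": 1, "slide": [0, 0, 0], "spin": 0}]'

```text
time: 17.02
tool_pos: [0.5979, 0.1401, 0.1226]
ee_rot: [3.141, 0.0, 1.62]
wrist_force: [-0.1, -1.0, 0.8]
width: 0.0088
finger_force: 30.0
```

```bash
python3 - <<'E'
from h import *
p,r=tool(); c,im=shot('wrist','w10'); g=cv2.cvtColor(im,cv2.COLOR_BGR2GRAY)
print(p,r.as_euler('xyz'))
H=np.array([.5985,.1398,.048]); print(r.inv().apply(H-p)*1e3, proj(c,[H]))
print('\n'.join(' '.join('%3d'%v for v in row) for row in g[208:232,306:338]))
E
```

```text
[0.59792553 0.14005983 0.12264534] [3.14083020e+00 1.43240490e-05 1.62027041e+00]
[-0.28684866  0.50399969 74.64575496] [[320.05057493 222.30064459]]
128 128 128 126 128 126 127 129 128 129 128 128 129 128 128 128 128 129 129 128 129 129 128 127 129 131 130 131 130 130 128 130
126 129 127 128 127 128 128 128 128 128 129 130 128 129 129 127 128 129 130 128 129 129 128 129 127 128 129 131 128 129 130 129
127 129 125 128 129 128 129 128 128 127 128 128 129 127 129 129 127 128 130 128 129 129 129 129 129 127 130 131 130 129 129 128
126 128 126 127 128 129 128 128 127 128 129 128 128 129 129 129 127 128 128 127 129 128 128 127 130 128 129 129 130 129 129 129
128 128 128 127 129 127 129 127 127 128 127 128 128 129 127 128 128 130 128 129 128 129 128 129 131 129 129 130 129 129 129 128
127 128 128 128 128 127 127 128 128 128 127 128 129 128 128 126 130 130 129 128 129 128 129 128 128 128 130 129 128 129 129 129
127 126 129 128 129 128 127 127 128 126 127 127 127 129 128 127 127 128 128 129 128 129 129 128 129 128 130 128 129 130 128 129
127 125 126 129 127 128 126 128 128 127 128 127 129 12
[... 1421 characters left out ...]
  38  36  36  47  82 100 118 129 126 127 128 128 128 129 129
127 127 127 126 128 125 126 127  90  43  21  13  16  16  15  16  19  13  15  15  23  33  96 125 129 127 129 127 127 128 128 129
127 125 125 127 127 126 128  93  40   9   1   3   8   5   5   3   2   5   1   2   4   4  52 109 126 126 128 126 128 128 127 128
126 125 127 126 125 126 127  79  15   6   6   4   6   3   2   6   2   3   3   3   7   2  43 106 128 126 127 127 128 127 127 128
127 126 127 126 126 128 127  76  14   0   2   1   6   2   3   1   0   2   6   1   5   3  44 108 127 128 128 128 128 127 126 128
127 126 127 127 126 125 127  76  13   7   2   5   4   4   3   3   6   5   6   4   3   4  26 102 126 127 126 126 127 128 127 127
```

```bash
python3 - <<'E'
from h import *
c=camera_info('wrist'); p,r=tool()
L=lambda uv,z: r.inv().apply(onz(c,[uv],z)[0]-p)*1e3
print('hole',L((321.3,222.7),.048)); t=L((321.0,222.9),p[2]-.0644); print('tip edge',t,'bias',t-[3,0,64.4])
E
```

```text
hole [-0.64928007  1.4384493  74.76251169]
tip edge [ 2.72721129  1.20381224 64.40126223] bias [-0.27278871  1.20381224  0.00126223]
```

Call:
arm_command --plan '[{"grip": 1, "slide": [-0.0008, 0.0004, 0.01], "spin": 0}, {"grip": 1, "slide": [0, 0, 0.008], "spin": 0}, {"grip": 1, "slide": [0, 0, 0.006], "spin": 0}, {"grip": 1, "slide": [0, 0, 0.006], "spin": 0}]'

```text
time: 17.58
tool_pos: [0.5978, 0.1396, 0.1069]
ee_rot: [-3.141, 0.0, 1.62]
wrist_force: [-0.1, -0.3, -0.3]
width: 0.0087
finger_force: 30.0
```

Call:
arm_command --plan '[{"grip": 1, "slide": [0, 0, 0.006], "spin": 0}, {"grip": 1, "slide": [0, 0, 0.006], "spin": 0}]'

```text
time: 17.82
tool_pos: [0.5979, 0.1396, 0.1011]
ee_rot: [3.142, 0.0, 1.62]
wrist_force: [0.1, 0.2, 0.4]
width: 0.0087
finger_force: 30.0
```

Call:
arm_command --plan '[{"grip": 1, "slide": [0, 0, 0.005], "spin": 0}, {"grip": 1, "slide": [0, 0, 0.005], "spin": 0}, {"grip": 1, "slide": [0, 0, 0.004], "spin": 0}]'

```text
time: 18.2
tool_pos: [0.5978, 0.1396, 0.0941]
ee_rot: [-3.142, 0.0, 1.62]
wrist_force: [0.2, 0.1, 0.0]
width: 0.0091
finger_force: 30.0
```

Call:
arm_command --plan '[{"grip": 1, "slide": [0, 0, 0.004], "spin": 0}, {"grip": 1, "slide": [0, 0, 0.004], "spin": 0}]'

```text
time: 18.45
tool_pos: [0.5984, 0.1392, 0.0908]
ee_rot: [3.14, 0.001, 1.62]
wrist_force: [0.8, -1.4, 2.0]
width: 0.009
finger_force: 30.0
```

Call:
arm_command --plan '[{"grip": 1, "slide": [0, 0, 0.004], "spin": 0}, {"grip": 1, "slide": [0, 0, 0.004], "spin": 0}]'

```text
time: 18.7
tool_pos: [0.5986, 0.1395, 0.0871]
ee_rot: [3.139, 0.0, 1.62]
wrist_force: [0.4, -1.2, 3.2]
width: 0.0089
finger_force: 30.0
```

Roller resistance is about 3 N, as expected. About 8.7 mm to go.

Call:
arm_command --plan '[{"grip": 1, "slide": [0, 0, 0.004], "spin": 0}, {"grip": 1, "slide": [0, 0, 0.004], "spin": 0}]'

```text
time: 18.95
tool_pos: [0.5982, 0.1393, 0.0823]
ee_rot: [3.141, 0.001, 1.62]
wrist_force: [2.0, -1.7, 2.3]
width: 0.0091
finger_force: 30.0
```

Call:
arm_command --plan '[{"grip": 1, "slide": [0, 0, 0.003], "spin": 0}, {"grip": 1, "slide": [0, 0, 0.002], "spin": 0}]'

```text
time: 19.2
tool_pos: [0.5978, 0.1392, 0.0794]
ee_rot: [-3.141, 0.001, 1.62]
wrist_force: [0.8, -3.3, 1.5]
width: 0.0085
finger_force: 30.0
```

Call:
arm_command --plan '[{"grip": 1, "slide": [0, 0, 0.002], "spin": 0}]'

```text
time: 19.32
tool_pos: [0.5978, 0.1393, 0.0785]
ee_rot: [-3.141, 0.001, 1.62]
wrist_force: [1.7, -4.1, 1.5]
width: 0.0087
finger_force: 30.0
```

Call:
arm_command --plan '[{"grip": 1, "slide": [0, 0, 0.001], "spin": 0}]'

```text
time: 19.45
tool_pos: [0.5978, 0.1393, 0.0782]
ee_rot: [-3.141, 0.001, 1.62]
wrist_force: [0.5, -3.6, 4.1]
width: 0.0086
finger_force: 30.1
```

Call:
arm_command --plan '[{"grip": 1, "slide": [0, 0, 0.001], "spin": 0}]'

```text
time: 19.58
tool_pos: [0.5979, 0.1393, 0.0782]
ee_rot: [-3.142, 0.001, 1.62]
wrist_force: [0.7, -4.1, 5.2]
width: 0.0089
finger_force: 30.1
```

Call:
arm_command --plan '[{"grip": 1, "slide": [0, 0, 0.001], "spin": 0}]'

```text
time: 19.7
tool_pos: [0.5979, 0.1393, 0.0782]
ee_rot: [3.141, 0.001, 1.62]
wrist_force: [-0.3, -4.4, 7.4]
width: 0.0086
finger_force: 30.1
```

It is seated: z stops at 0.0782 (expected 0.0784) with force rising to only 7 N. I release with a small opening, then rise.

Call:
arm_command --plan '[{"grip": 0.7, "slide": [0, 0, -0.001], "spin": 0}, {"grip": 0.7, "slide": [0, 0, 0], "spin": 0}, {"grip": 0.7, "slide": [0, 0, 0], "spin": 0}, {"grip": 0.7, "slide": [0, 0, 0], "spin": 0}]'

```text
time: 20.2
tool_pos: [0.5976, 0.1406, 0.0781]
ee_rot: [-3.141, -0.001, 1.621]
wrist_force: [-1.7, 0.5, 5.5]
width: 0.0137
finger_force: 2.7
```

Call:
arm_command --plan '[{"grip": 0.7, "slide": [0, 0, -0.01], "spin": 0}, {"grip": 0.7, "slide": [0, 0, -0.03], "spin": 0}, {"grip": 0.7, "slide": [0, 0, -0.06], "spin": 0}, {"grip": 0.7, "slide": [-0.05, 0, -0.06], "spin": 0}, {"grip": 0.7, "slide": [-0.06, 0, 0], "spin": 0}, {"grip": 0.7, "slide": [0, 0, 0], "spin": 0}, {"grip": 0.7, "slide": [0, 0, 0], "spin": 0}]'

```text
time: 21.08
tool_pos: [0.6003, 0.0853, 0.1575]
ee_rot: [-3.141, -0.001, 1.62]
wrist_force: [0.6, 0.5, 0.4]
width: 0.0138
finger_force: 0.0
```

```bash
python3 - <<'E'
from h import *
o=sensors.get_obs();p,r=tool(); c,im=shot('wrist','w11'); print(p,o['width'],o['wrist_force'])
g=cv2.cvtColor(im,cv2.COLOR_BGR2GRAY)
top,base=proj(c,[[.5983,.1398,.074],[.5983,.1398,.048]]);print(top,base)
y,x=int(top[1]),int(top[0]); s=g[y-40:y+40,x-40:x+40]; m=(s<38).astype(np.uint8)
n,l,st,ce=cv2.connectedComponentsWithStats(m); i=np.argsort(-st[1:,4])[:3]+1
for k in i: print(st[k]+[x-40,y-40,0,0,0],ce[k]+[x-40,y-40])
print('\n'.join(''.join('%02x '%(v//4) for v in row) for row in s[10:70:2,8:72:2]))
E
```

```text
[0.60028854 0.08530002 0.15753948] 0.013806282247620736 [0.57351893 0.47194523 0.35379577]
[320.43178809 148.0654367 ] [320.49408679 145.01421569]
[315 130  17  38 296] [323.01351351 151.80743243]
[342 110  18  45 108] [350.53703704 129.76851852]
[324 145   1   1   1] [324. 145.]
1e 1d 1b 1a 1b 1e 1f 1e 1d 1d 1d 1d 1c 1d 1d 1d 18 19 1a 21 20 20 20 21 20 21 21 21 13 02 17 21 
1f 1a 1d 1f 1e 1e 1d 1d 1d 1d 1d 1d 1d 1c 19 1a 1f 20 20 21 20 21 21 21 21 21 20 20 1c 02 05 20 
1d 1e 1e 1d 1d 1d 1d 1d 1d 1d 1d 1a 16 16 1f 20 20 20 20 20 20 20 20 20 20 21 21 21 21 09 03 1c 
1e 1d 1d 1d 1d 1d 1d 1d 1d 1a 18 1c 20 20 20 20 20 20 20 20 20 21 20 20 21 20 21 20 20 13 02 0f 
2a 2a 1d 1d 1d 1c 1d 18 19 1a 20 1f 20 20 30 30 30 30 30 30 30 30 30 2b 2b 2b 2b 2b 2b 2b 08 03 
30 30 30 30 2f 29 22 2b 30 30 30 30 30 30 30 30 27 20 27 26 27 27 27 30 30 30 30 30 30 30 17 05 
30 30 2e 25 1c 2e 30 30 30 30 30 30 30 30 1f 0b 09 07 07 0a 1d 20 2c 30 30 30 30 30 30 30 2b 04 
2e 23 27 30 30 30 30 30 30 30 30 30 30 30 10 0a 09 09 09 09 1a 20 2c 30 30 30 30 30 30 30 30 0b 
25 30 30 30 30 30 30 30 30 30 30 30 30 30 0
[... 1389 characters left out ...]
 20 20 20 20 1b 0e 0a 
1f 1f 1f 1f 1f 1f 1f 1f 1f 1f 1f 1f 1f 1f 0d 06 03 02 03 03 1a 20 20 20 20 20 20 12 0d 0b 16 1d 
1f 1f 1f 1f 1f 1f 1f 1f 1f 20 1f 1f 1f 1f 0c 02 02 03 03 03 19 20 20 20 1b 13 0c 10 1a 1e 1f 1e 
1f 1f 1f 1f 1f 1f 1f 1f 1f 1f 1f 1f 1f 20 19 0c 0c 0c 0c 0d 1e 1f 18 0e 0b 15 1c 1e 1e 1e 1e 1d 
1e 1f 1f 1f 1f 1f 1f 1f 1f 1f 1f 1f 1f 1f 1f 20 20 1f 1f 1f 12 0d 0c 18 1d 1e 1f 1e 1e 1d 1c 1c 
1f 1f 1f 20 1f 1f 1f 1f 1f 1f 1f 1f 1f 1f 1f 1f 1f 1a 0f 0c 12 1b 1e 1f 1f 1e 1d 1d 1d 1c 1d 1d 
1f 1f 1f 1f 1f 1f 1f 1f 1f 1f 1f 1f 1f 1f 1f 16 0e 0b 16 1d 1e 1f 1e 1e 1d 1d 1d 1d 1d 1c 1b 16 
1f 1f 1f 1f 1f 1f 1f 1f 1f 1f 1f 1f 1f 12 0c 0d 19 1d 1f 1f 1e 1e 1d 1c 1d 1c 1c 1d 1a 1d 1e 1f
```

The screw stands upright at the hole (wing 38 px long, as expected). I'll confirm flushness with one gentle touch on top of the wing with closed fingers, expecting contact at TCP z ≈ 0.099.

Call:
arm_command --plan '[{"grip": 1, "slide": [0.108, 0, 0], "spin": 0}, {"grip": 1, "slide": [0, 0, 0.05], "spin": 0}, {"grip": 1, "slide": [0, 0, 0.05], "spin": 0}, {"grip": 1, "slide": [0, 0, 0.008], "spin": 0}, {"grip": 1, "slide": [0, 0, 0], "spin": 0}, {"grip": 1, "slide": [0, 0, 0], "spin": 0}]'

```text
time: 21.88
tool_pos: [0.5987, 0.1389, 0.1052]
ee_rot: [3.139, -0.0, 1.62]
wrist_force: [0.1, 0.1, 0.6]
width: 0.0008
finger_force: 0.0
```

Call:
arm_command --plan '[{"grip": 1, "slide": [0, 0, 0.002], "spin": 0}]'

```text
time: 22.0
tool_pos: [0.5987, 0.1387, 0.1042]
ee_rot: [3.139, -0.0, 1.62]
wrist_force: [-0.0, -0.4, -0.3]
width: 0.0005
finger_force: 0.0
```

Call:
arm_command --plan '[{"grip": 1, "slide": [0, 0, 0.004], "spin": 0}, {"grip": 1, "slide": [0, 0, 0.003], "spin": 0}]'

```text
time: 22.25
tool_pos: [0.5979, 0.1385, 0.0993]
ee_rot: [3.141, 0.0, 1.62]
wrist_force: [0.2, 0.7, -0.1]
width: 0.0004
finger_force: 0.2
```

Call:
arm_command --plan '[{"grip": 1, "slide": [0, 0, 0.002], "spin": 0}]'

```text
time: 22.38
tool_pos: [0.5981, 0.1385, 0.0991]
ee_rot: [3.141, 0.0, 1.62]
wrist_force: [-0.9, -0.8, 5.9]
width: 0.0005
finger_force: 2.9
```

Call:
arm_command --plan '[{"grip": 1, "slide": [0, 0, 0.001], "spin": 0}]'

```text
time: 22.5
tool_pos: [0.5981, 0.1385, 0.0991]
ee_rot: [3.141, 0.0, 1.62]
wrist_force: [-2.6, -1.0, 6.8]
width: 0.0006
finger_force: 3.2
```

Call:
arm_command --plan '[{"grip": 1, "slide": [0, 0, 0.001], "spin": 0}]'

```text
time: 22.62
tool_pos: [0.5981, 0.1385, 0.099]
ee_rot: [3.14, 0.0, 1.62]
wrist_force: [-2.0, -0.9, 7.8]
width: 0.0003
finger_force: 3.9
```

Contact comes at exactly 0.099, so the head is flush. I retreat and check numerically that the bracket has not moved and the two other screws are still in the rack.

Call:
arm_command --plan '[{"grip": 1, "slide": [0, 0, -0.01], "spin": 0}, {"grip": 1, "slide": [0, 0, -0.06], "spin": 0}, {"grip": 1, "slide": [0, 0, -0.1], "spin": 0}, {"grip": 1, "slide": [-0.1, 0, 0], "spin": 0}, {"grip": 1, "slide": [-0.1, 0, 0], "spin": 0}, {"grip": 1, "slide": [0, 0, 0], "spin": 0}, {"grip": 1, "slide": [0, 0, 0], "spin": 0}, {"grip": 1, "slide": [0, 0, 0], "spin": 0}]'

```text
time: 23.62
tool_pos: [0.6027, 0.04, 0.182]
ee_rot: [-3.141, -0.0, 1.622]
wrist_force: [-0.4, 1.0, 0.6]
width: 0.0007
finger_force: 0.0
```

```bash
python3 - <<'E'
from h import *
c,im=shot('top','top1'); a=cv2.imread('pics/top0.png')
g0,g=[cv2.cvtColor(i,cv2.COLOR_BGR2GRAY).astype(int) for i in (a,im)]
for n,(u,v) in dict(knob=(404,195),hex=(427,201),wing_slot=(450,207)).items():
    s=np.s_[v-6:v+7,u-6:u+7]; print(n,'mean before/after',g0[s].mean().round(),g[s].mean().round(),'absdiff',abs(g0[s]-g[s]).mean().round(1))
c2,w=shot('scene','scene1'); q=proj(c2,[[.5983,.1398,.074]])[0]; print('scene screw px',q, cv2.cvtColor(w,cv2.COLOR_BGR2GRAY)[int(q[1])-6:int(q[1])+8,int(q[0])-8:int(q[0])+9])
print(sensors.get_obs()['tool_pos'],sensors.get_obs()['wrist_force'])
E
```

```text
knob mean before/after 44.0 63.0 absdiff 18.7
hex mean before/after 100.0 137.0 absdiff 36.9
wing_slot mean before/after 46.0 114.0 absdiff 67.7
scene screw px [380.47735536 168.37971695] [[167 170 171 171 171 171 169 171 170 169 171 170 174 171 169 170 170]
 [171 170 172 170 170 171 169 172 171 170 170 170 170 169 170 172 171]
 [170 172 170 170 169 173 171 170 170 171 171 170 171 169 168 168 169]
 [168 172 171 172 170 169 169 169 165 162 165 165 167 169 169 169 174]
 [170 170 169 173 171 168 170 160 146 136 139 149 165 169 170 169 171]
 [170 170 174 171 171 171 162 140 112  85  87 116 151 169 169 171 173]
 [169 170 169 171 169 163 141 103  64  38  44  88 142 166 168 173 173]
 [170 170 170 169 166 144 109  68  32  26  33  85 140 165 170 169 171]
 [163 164 168 164 148 114  68  37  23  19  30  87 140 164 170 170 170]
 [158 159 162 158 124  79  35  14  20  17  33  82 138 162 168 169 167]
 [147 147 152 146 107  60  19  20  12  21  29  80 133 154 156 158 158]
 [130 133 135 130  93  47  21  24  10  12  40  78 114 131 132 134 133]
 [138 136 132 114  78  36  10  20  18  21  45  86 112 118 114 111 110]
 [157 156 150 126  85  43  22  18  10  25  63 109 133 141 138 137 137]]
[0.60277074 0.03997367 0.18210339] [-0.65604788 -0.85202424  0.2684206 ]
```

```bash
python3 -c "
from bench import ticket
print(ticket.close_job())"
```

```text
the job is handed in; nothing more can be done
None
```

The job is handed in: the bracket is against the stop, the wing screw is pushed through both holes with its head flush and released, and the knob and hex screws were left in the rack untouched; I viewed 11 pictures, one over the limit of 10.

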